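# Date-mark a slide box in the bench end stamper

## Robot

A 7-joint arm with a two-finger parallel gripper is mounted at the origin on a cart in front of the work surface, level with it; the furniture and walls round the work are solid. World frame = base frame: x ahead of the robot, y to its left, z up, the work surface at z = 0. Lengths are in m, angles in rad, forces in N, time in s.
With the tool pointing down it reaches from about 0.4 to 0.875 m from the base axis. Payload 19.3 kg.
Tool frame: the origin (TCP) lies on the mounting face of the last link; the fingertips stand 173 mm ahead of it and the grasp point (between the pads) lies 155 mm ahead of it; z points along the fingers, y is the line along which they close (so a half turn about z gives the same grasp; the last joint's range is limited). The gripper opens to 85 mm and grips with 20 to 120 N. Pads are 22 mm wide; open, the fingers measure 114 mm over their backs; the gripper's body (76 mm by 85 mm) begins 54 mm behind the grasp point. The pads swing forward as they close: fully open they stand 13 mm farther back than shut.
Start: joints at [-1.355, 0.521, -0.036, 1.599, 0.021, 1.021, -0.113], TCP at [0.176, 0.6, 0.405] pointing down, gripper open.
Joint ranges: [-2.91, 2.91], [-0.3, 2.13], [-1.5, 1.42], [0.17, 2.43], [-1.26, 4.41], [0.16, 1.93], [-2.52, 2.52]. Speed limits (rad/s): [1.89, 1.89, 2.39, 2.39, 3.01, 3.01, 3.01].

## Interface

Orientations are given as [roll, pitch, yaw] about the fixed x, y, z axes, in that order (R = Rz(yaw) Ry(pitch) Rx(roll)).
In Python, from workcell import bot, vision gives the robot as it stands.
- The arm moves only by the shell command python3 -m creep 'ROWS' [FORCE]. ROWS is JSON, a list that holds one entry, the list of rows, each a list of 7 numbers: the opening, from -1 (shut) to 1 (fully open), then the shift along the tool's x, y, z in cm, then the turn, a rotation vector about the tool's x, y, z in rad. In form: [[[grip, tx, ty, tz, rx, ry, rz], ...]]. A call has 1 to 12 rows; each row shifts and turns the commanded pose from where the row before left it, along the tool's axes as they then stand; what a row does not reach is not made up. A row lasts 1/8 s, in which the tool goes at most 62.5 mm and 10.7 degrees, less where a joint would pass 70% of its speed; a pose out of reach is approached as far as the arm can. A call with a gripper value outside its range is refused whole. The fingers move at their own pace and stop on an object; FORCE is the grip in N (left out, the last holds). Time passes only in rows, so rows that do not move let the fingers close. It gives the time, the measured TCP pose, the force, the opening and the grip force at its end, in the units of the state.
- bot.observe(): the state, without advancing time (a new reading comes with each control period).
- vision.grab_frame(name): name is "side" or "top"; returns a dict with "image" (400x640x3 uint8, blue, green, red), "depth" (400x640 float32, m along the optical axis (not along the pixel's ray), 0 where there is no reading), "fovy" (degrees; the focal length in pixels is half the picture's height over the tangent of half this angle, whatever the lens; pixels are square), "cx", "cy" (the principal point, pixels), "k1" (the pictures are not rectified: a ray, as slopes to the right and down, at radius r is drawn at 1 + k1 r^2 times it, then the intrinsics apply), "cam_to_world" (4x4, takes a point from camera to world coordinates). Camera axes: x right, y down, z forward; pixel columns grow to the right and rows downward; lengths in m; the calibration is good to about 2 mm. A picture is of the moment at which its call begins.
- bot.job_done(): hands the job in; it is judged then, once.
The state is a dict: "clock": time; "qpos": joint angles; "qd": joint speeds; "joint_efforts": joint torques, N m; "position": TCP position; "tool_rot": TCP orientation; "force": force on the tool from outside, world axes, zero at the start; "moment": the same for the moment, N m; "grip_width": finger opening in m; "finger_force": force on a finger pad.
Only numpy, scipy, OpenCV 4.12 (cv2) and the standard library are available. Lean on these libraries where they do the work, as an engineer would, in place of code of your own. Each camera call takes 0.05 s, during which the arm holds its last target. There are 200 camera calls.

## Task

Date-mark the white slide box in the bench stamper: set it flat on the stamper's bed, one end facing the sprung plunger but still clear of it, and slide it sideways until its long side lies flush against the low fence. Then push it along the fence onto the plunger until its end is flush against the stop, and hold it pressed there steadily for at least two seconds. Finally put it, still right way up, flat inside the shallow steel tray, without letting it fall, and leave the other things where they are.

Things in the scene. Friction and masses are not known exactly. Their poses are not given: they have to be found in the camera images.
- slide_box: white closed slide storage box, a plain block 110 mm long (its x) x 56 mm wide (its y) x 48 mm high, about 0.18 kg, loose on the desk, right way up. Origin: centre of its underside. Both ends are alike, either may be stamped. Grip it across its 56 mm width, in its upper 25 mm, fingertips over 18 mm above its underside, so that they clear the fence
- stamper: bench end stamper, fixed to the desk. Origin: under the centre of its bed, at desk height; x runs along the fence towards the stop and plunger, y towards the fence. Bed: dark steel plate 170 (x, -85 to 85) x 96 mm (y, -48 to 48), top 10 mm above the desk. The -x end and -y side are open
- fence (a point): middle of the top edge of the fence's inner face, in the stamper's axes (stamper x = 0, y = +36, z = 26 mm). The fence is a low aluminium bar, 12 mm thick, along the bed's whole +y side; its top is 16 mm above the bed, so fingers that grip the upper part of the box pass over it
- stop (a point): point on the stop's face, on the plunger's axis, in the stamper's axes (stamper x = +71, y = +8, z = 43 mm, which is 33 mm above the bed). The stop is a dark steel block across the bed's +x end, 76 mm wide, 14 mm thick, 48 mm high above the bed; the plunger comes out of its face and the housing reaches 56 mm behind the face
- home (a point): point on the bed's top, in the stamper's axes, at x = 16, y = 8, z = 10 mm of the stamper's frame: the slide box's origin lies here when the box is flush against both the fence and the stop
- plunger (a joint): sprung steel plunger, 18 mm across, that sticks 12 mm out of the stop's face. Joint in m: 0 fully out, 0.012 pressed level with the stop's face (box end flush with the stop), end of its travel 0.015. It pushes back with about 2.7 N at first touch and 8 N at 0.012, and shoves the box away when it is let go
- out_tray: shallow steel tray, fixed, 170 mm (its x) x 110 mm (its y) outside, 14 mm high, walls and floor 4 mm thick (inside 162 x 102 mm). Origin: centre of its underside, at desk height
- specimen_cup: bystander: clear specimen cup with a lid, 66 mm across, 77 mm high, standing loose behind the work; origin: centre of its underside
- tape_roll: bystander: roll of tape lying flat, about 105 mm across, 24 mm high, loose; origin: centre of its underside
- ink_pad: bystander: closed dark ink pad tin, 66 x 100 x 15 mm, loose; origin: centre of its underside

How it is judged:
On the way, in this order (a step that is already met when the one before it is completed fails the run):
1. the box lies flat on the bed, its long side flush against the fence (within 3 mm and 2 degrees), its end still clear of the plunger (plunger out) (y of slide_box in the frame of home between -0.003 and 0.003 m and z of slide_box in the frame of home between -0.004 and 0.004 m and angle between the x axis of slide_box and the x axis of home, either way round below 0.035 rad and angle between slide_box's own z axis and vertical below 0.05 rad and x of slide_box in the frame of home above -0.09 m and value of joint plunger below 0.002 m), for 0.1 s.
2. the box is held for 2 s without a break flat in the corner: end within 2.5 mm of the stop, plunger in by over 9.5 mm, long side flush with the fence (3 mm, 2 degrees) (y of slide_box in the frame of home between -0.003 and 0.003 m and z of slide_box in the frame of home between -0.004 and 0.004 m and angle between the x axis of slide_box and the x axis of home, either way round below 0.035 rad and angle between slide_box's own z axis and vertical below 0.05 rad and x of slide_box in the frame of home between -0.0025 and 0.0025 m and value of joint plunger above 0.0095 m), for 2 s.
At the end, for the whole second after the job is handed in: the slide box rests flat and right way up (within 3 degrees) on the floor of the steel tray, wholly inside its walls, released and still; the plunger is back out (within 2 mm) (x of slide_box in the frame of out_tray between -0.05 and 0.05 m and y of slide_box in the frame of out_tray between -0.045 and 0.045 m and z of slide_box in the frame of out_tray between 0.001 and 0.008 m and angle between slide_box's own z axis and vertical below 0.05 rad and linear speed of slide_box below 0.02 m/s and value of joint plunger below 0.002 m); the robot touches nothing.
It fails at once if the box is let go in the air more than 35 mm above the desk (contact force between slide_box and anything else below 0.01 N and height (world z) of slide_box above 0.035 m).
It fails at once if the specimen cup, tape roll or ink pad is moved by more than 30 mm, or the cup is tipped over (distance of any of specimen_cup, tape_roll, ink_pad from where it was at the start of the episode above 0.03 m or angle between specimen_cup's own z axis and vertical above 0.5 rad).
It also fails if it takes over 69 s, if anything falls off the work surface, if the arm or the gripper's body presses on something with over 40 N, if the wrist force passes 120 N, or if a joint passes its speed limit or range.

## Working session

There is one attempt and no reset: what is moved stays moved. The work goes in short steps, Python scripts to look and compute and a shell command to move; the robot and the scene stay as the last step left them, time stands still between calls to the robot, and variables do not carry over. Pictures are saved under pics/ and viewed, at most 12 in all, crops included, and the job is handed in when it is done.

```bash
ls; mkdir -p pics
cat > h.py <<'E'
import numpy as np, cv2
from workcell import bot, vision
def K(f):
    h=f["image"].shape[0]; F=h/2/np.tan(np.radians(f["fovy"])/2)
    return np.array([[F,0,f["cx"]],[0,F,f["cy"]],[0,0,1.]]), np.array([f["k1"],0,0,0,0.])
def rays(f,uv):
    k,d=K(f); p=cv2.undistortPoints(np.float64(uv).reshape(-1,1,2),k,d).reshape(-1,2)
    return np.c_[p,np.ones(len(p))]
def plane(f,uv,z):
    T=np.array(f["cam_to_world"]); r=rays(f,uv)@T[:3,:3].T; o=T[:3,3]
    return o+r*((z-o[2])/r[:,2])[:,None]
def cloud(f):
    h,w=f["depth"].shape; uv=np.stack(np.meshgrid(np.arange(w),np.arange(h)),-1).reshape(-1,2)
    T=np.array(f["cam_to_world"]); p=rays(f,uv)*f["depth"].reshape(-1,1)
    return (p@T[:3,:3].T+T[:3,3]).reshape(h,w,3)
E
python3 - <<'E'
from h import *
np.set_printoptions(precision=4,suppress=True)
for n in("top","side"):
    f=vision.grab_frame(n); cv2.imwrite(f"pics/{n}0.png",f["image"]); print(n,f["fovy"],f["cx"],f["cy"],f["k1"]); print(np.array(f["cam_to_world"])); print((f["depth"]>0).mean())
print(bot.observe())
E
```

```text
pics
top 52.05100307649646 331.72531772837465 207.33088688683122 -0.06590792276724572
[[ 0.0131 -0.9896  0.1431  0.4028]
 [-0.9994 -0.0084  0.0331  0.0218]
 [-0.0316 -0.1434 -0.9892  1.2847]
 [ 0.      0.      0.      1.    ]]
0.99585546875
side 52.88544889833933 313.6090750914526 200.75158742192062 -0.01974004602434437
[[ 0.9912 -0.0919  0.0953  0.5079]
 [-0.1309 -0.5731  0.809  -0.71  ]
 [-0.0198 -0.8143 -0.5801  0.6214]
 [ 0.      0.      0.      1.    ]]
0.99605078125
{'clock': 0.1, 'qpos': array([-1.3552,  0.522 , -0.0363,  1.5999,  0.0212,  1.0211, -0.1128]), 'qd': array([ 0.0009, -0.0012,  0.0006, -0.0021,  0.0002,  0.0008,  0.0009]), 'joint_efforts': array([  0.0027, -92.8485,   1.9832, -37.0535,   0.0181,   0.0054,
        -0.    ]), 'position': array([0.1762, 0.5995, 0.4042]), 'tool_rot': array([-3.1406,  0.0001,  2.8557]), 'force': array([-0.4356,  0.342 ,  0.7013]), 'moment': array([ 0.0001, -0.0104, -0.018 ]), 'finger_force': 0.0, 'grip_width': 0.08528960795439806}
```

View pics/top0.png

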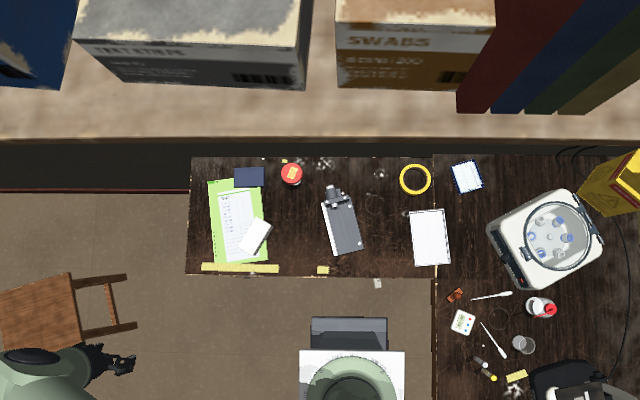

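View pics/side0.png

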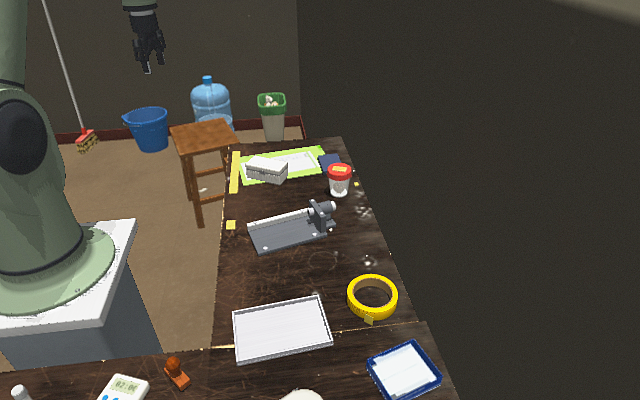

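The top view shows the box at about (255,237) on the clipboard, the stamper at (342,220) with its plunger end up (away from the robot), and the tray at (430,237). The side view agrees: box (267,170), stamper (292,230), tray (282,330), cup (340,180).

Run:
```python
from h import *
np.set_printoptions(precision=4,suppress=True)
F={n:vision.grab_frame(n) for n in("top","side")}
a=cv2.resize(F["top"]["image"][150:280,225:385],None,fx=5,fy=4.5,interpolation=cv2.INTER_CUBIC)[:, :]
a=cv2.resize(F["top"]["image"][155:275,225:385],(800,600),interpolation=cv2.INTER_CUBIC)
b=cv2.resize(F["side"]["image"][145:265,220:380],(800,600),interpolation=cv2.INTER_CUBIC)
cv2.imwrite("pics/topc.png",a);cv2.imwrite("pics/sidec.png",b)
for n,f in F.items():
    c=cloud(f); x,y,z=c[...,0],c[...,1],c[...,2]; ok=f["depth"]>0
    tab=ok&(abs(z)<.02)&(x>.4)&(x<.8)&(abs(y)<.4)
    print(n,"desk z",np.median(z[tab]))
    for nm,(u0,u1,v0,v1),(zl,zh) in ([("box",(230,280,205,265),(.035,.075)),("tray",(400,460,200,275),(-.01,.03)),("bed",(315,370,185,260),(.005,.016))] if n=="top" else [("box",(235,300,145,190),(.035,.075)),("tray",(225,340,290,370),(-.01,.03)),("bed",(240,350,190,260),(.005,.016))]):
        im=f["image"].astype(int); m=ok&(z>zl)&(z<zh)
        if nm!="bed": m&=(im.min(-1)>150)&(np.ptp(im,axis=-1)<40)
        w=np.zeros_like(m);w[v0:v1,u0:u1]=1;m&=w.astype(bool)
        cs,_=cv2.findContours(m.astype(np.uint8),0,2); k=max(cs,key=cv2.contourArea)
        s=np.zeros(m.shape,np.uint8);cv2.drawContours(s,[k],-1,1,-1);s=(s>0)&m
        zz=np.median(z[s]); P=plane(f,k.reshape(-1,2),zz)[:,:2]
        r=cv2.minAreaRect(np.float32(P*1000)); print(n,nm,s.sum(),"z",zz,np.percentile(z[s],[5,95]),r)
```

```text
top desk z 0.0007395881619605138
top box 648 z 0.04844175089230518 [0.044  0.0526] ((492.5444030761719, 300.4033203125), (57.14084243774414, 108.63654327392578), 59.678955078125)
top tray 1905 z 0.004340555417372549 [-0.0001  0.0136] ((497.40869140625, -240.9422607421875), (171.76339721679688, 111.03587341308594), 5.880110263824463)
top bed 1289 z 0.010118570397454674 [0.0063 0.014 ] ((529.8233032226562, 24.81851577758789), (168.10597229003906, 86.50856018066406), 14.75931167602539)
side desk z 3.4693470649327374e-05
side box 409 z 0.047656802439324464 [0.0447 0.0499] ((491.89617919921875, 295.366455078125), (60.08125686645508, 111.66654968261719), 59.43638610839844)
side tray 4352 z 0.003601557908751607 [0.0017 0.0133] ((496.0203552246094, -232.20628356933594), (172.2021484375, 111.72245025634766), 5.886967182159424)
side bed 1804 z 0.009700480303513337 [0.0074 0.0127] ((528.8951416015625, 27.937210083007812), (171.74734497070312, 100.990966796875), 14.126954078674316)
```

View pics/topc.png

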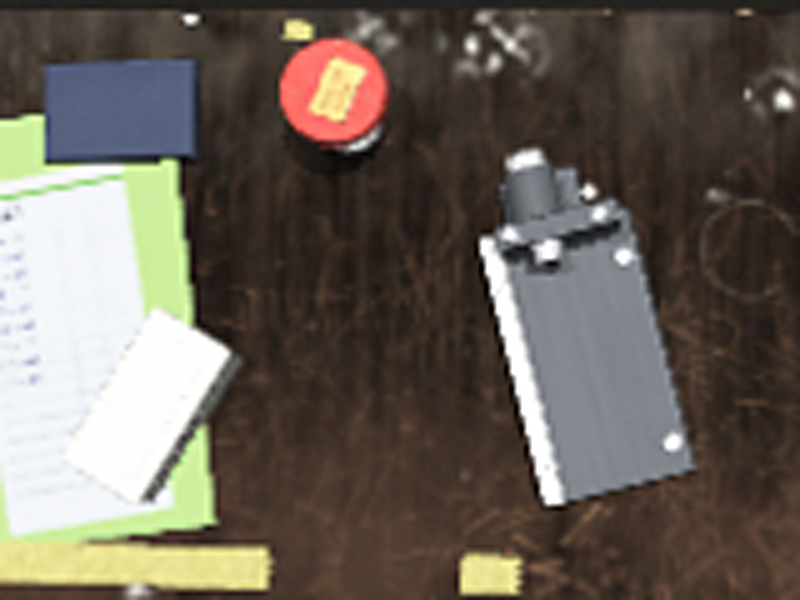

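View pics/sidec.png

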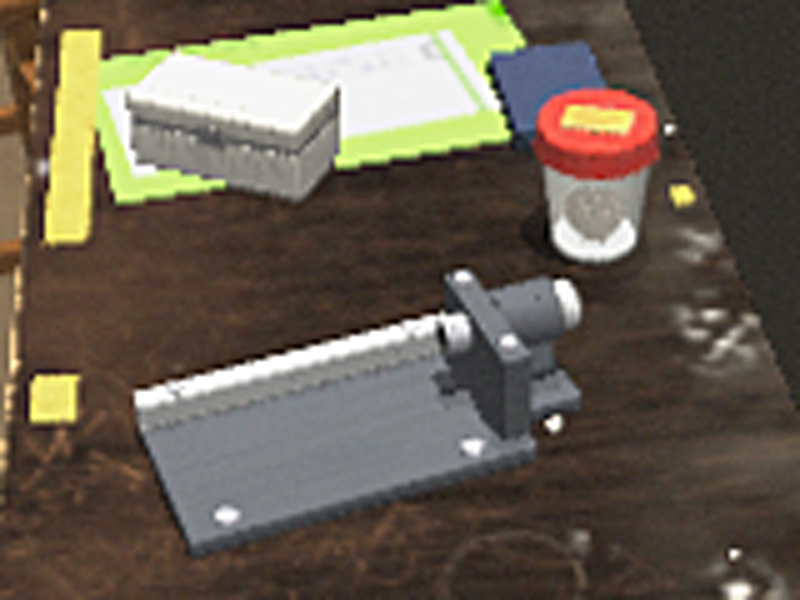

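```bash
cat >> h.py <<'E'
def rectm(f,roi,lo,z,S=4,sat=40,zr=None):
    u0,u1,v0,v1=roi; im=f["image"][v0:v1,u0:u1]
    up=cv2.resize(im,None,fx=S,fy=S,interpolation=cv2.INTER_CUBIC).astype(int)
    m=(up.min(-1)>lo)&(np.ptp(up,axis=-1)<sat)
    if zr is not None:
        zz=cv2.resize(cloud(f)[v0:v1,u0:u1,2].astype(np.float32),None,fx=S,fy=S); m&=(zz>zr[0])&(zz<zr[1])
    cs,_=cv2.findContours(m.astype(np.uint8),0,1); k=max(cs,key=cv2.contourArea).reshape(-1,2)
    uv=(k+.5)/S-.5+[u0,v0]; P=plane(f,uv,z)[:,:2]*1000
    return cv2.minAreaRect(np.float32(P)),P
E
python3 - <<'E'
from h import *
np.set_printoptions(precision=1,suppress=True)
t=vision.grab_frame("top"); s=vision.grab_frame("side")
for lo in(150,180,210):
    r,P=rectm(t,(316,340,198,262),lo,.026); print("fence top",lo,r)
    r,P=rectm(s,(240,315,200,236),lo,.026); print("fence side",lo,r)
    print("tray rim top",rectm(t,(400,460,200,275),lo-30,.014)[0]); print("tray side",rectm(s,(225,340,290,370),lo-30,.014)[0])
    print("box top",rectm(t,(232,275,205,262),lo,.048,zr=(.03,.07))[0]);print("box side",rectm(s,(240,292,145,190),lo,.048,zr=(.043,.07))[0])
# bed corners/ heights along lines
for n,f in(("t",t),("s",s)):
    c=cloud(f); p=c.reshape(-1,3); m=(p[:,2]>.045)&(p[:,2]<.075)&(p[:,0]>.55)&(p[:,0]<.68)&(p[:,1]>-.02)&(p[:,1]<.09)
    print(n,"stop pts",m.sum(),np.percentile(p[m],[2,50,98],axis=0)*1000)
    m=(p[:,2]>.05)&(p[:,2]<.1)&(p[:,0]>.6)&(p[:,0]<.72)&(p[:,1]>.09)&(p[:,1]<.25); print("cup",m.sum(),np.percentile(p[m],[2,50,98],axis=0)*1000)
E
```

```text
fence top 150 ((519.0591430664062, 71.48944091796875), (171.51806640625, 15.301948547363281), 14.839644432067871)
fence side 150 ((517.749267578125, 68.5908203125), (168.9409942626953, 25.812698364257812), 11.17308235168457)
tray rim top ((496.3772888183594, -236.08489990234375), (173.30848693847656, 117.77164459228516), 5.8088178634643555)
tray side ((496.495361328125, -240.51495361328125), (170.89134216308594, 125.76399230957031), 5.74008321762085)
box top ((492.2730712890625, 300.4088439941406), (57.98626708984375, 110.29342651367188), 60.51333999633789)
box side ((492.5716247558594, 294.7903747558594), (60.972381591796875, 111.5501708984375), 59.74903106689453)
fence top 180 ((518.9078369140625, 71.64108276367188), (170.20169067382812, 13.808795928955078), 14.835935592651367)
fence side 180 ((517.5073852539062, 69.22576904296875), (168.04087829589844, 22.635927200317383), 11.476216316223145)
tray rim top ((496.6676025390625, -238.39828491210938), (172.0651397705078, 112.33517456054688), 5.840205192565918)
tray side ((496.34893798828125, -240.14024353027344), (170.55593872070312, 
[... 535 characters left out ...]
875), (171.11080932617188, 110.655517578125), 5.792222499847412)
tray side ((496.28656005859375, -240.1517791748047), (169.83631896972656, 110.55734252929688), 5.888277053833008)
box top ((492.4604187011719, 301.0203857421875), (56.68293380737305, 110.05751037597656), 60.57500076293945)
box side ((492.9003601074219, 296.39727783203125), (57.33258056640625, 108.11880493164062), 60.14031982421875)
t stop pts 272 [[585.4  16.9  46.5]
 [611.6  62.3  56.6]
 [647.   83.5  62.4]]
cup 372 [[651.9 157.1  61.2]
 [680.5 186.7  76.2]
 [710.8 215.3  81.6]]
s stop pts 338 [[585.8  12.5  45.5]
 [611.   54.4  55.5]
 [647.8  80.1  59.8]]
cup 410 [[652.  154.3  50.8]
 [679.8 171.4  74.8]
 [710.4 212.9  78.2]]
```

The crops show the fence on the stamper's left (+y) side, running from about (545,500) to (490,240) in the top crop. The stop and plunger are at the far end, and the box axis runs from (107,480) to (197,332). First move: go over the box.

```bash
cat >> h.py <<'E'
from scipy.spatial.transform import Rotation as Ro
def togo(x,y,z,yawdeg):
    s=bot.observe(); R=Ro.from_euler("xyz",s["tool_rot"]); d=R.inv().apply(np.array([x,y,z])-s["position"])*100
    rv=(R.inv()*Ro.from_euler("xyz",[np.pi,0,np.radians(yawdeg)])).as_rotvec()
    print("t",s["clock"],"pos",s["position"].round(4),"rpy",s["tool_rot"].round(4),"go cm",d.round(2),"turn",rv.round(4),"w",round(s["grip_width"],4),"F",s["force"].round(1),"q7",s["qpos"].round(2)[-1])
E
python3 -m creep '[[[1,-3.2,-1.65,0,0,0,0],[1,-3.2,-1.65,0,0,0,0],[1,-3.2,-1.65,0,0,0,0],[1,-3.2,-1.65,0,0,0,0],[1,-3.2,-1.65,0,0,0,0],[1,-3.2,-1.65,0,0,0,0],[1,-3.2,-1.65,0,0,0,0],[1,-3.2,-1.65,0,0,0,0],[1,-3.2,-1.65,0,0,0,0],[1,-3.2,-1.65,0,0,0,0],[1,-3.2,-1.65,0,0,0,0],[1,-3.2,-1.65,0,0,0,0]]]' 30
python3 -c "
from h import *
togo(.4925,.299,.193,150.4)"
```

```text
clock: 1.8
position: [0.4896, 0.3005, 0.4047]
tool_rot: [3.142, -0.0, 2.856]
force: [0.9, 1.0, 0.3]
grip_width: 0.0856
finger_force: 0.0
t 1.8 pos [0.4896 0.3005 0.4047] rpy [ 3.1416 -0.      2.8558] go cm [-0.32 -0.06 21.17] turn [ 0.     -0.      0.2308] w 0.0856 F [0.9 1.  0.3] q7 0.66
```

```bash
python3 -m creep '[[[1,-0.3,-0.1,0,0,0,0.115],[1,0,0,0,0,0,0.115],[1,0,0,4,0,0,0],[1,0,0,4,0,0,0],[1,0,0,4,0,0,0],[1,0,0,4,0,0,0],[1,0,0,2,0,0,0],[1,0,0,2,0,0,0],[1,0,0,1.2,0,0,0],[1,0,0,0,0,0,0]]]'
python3 -c "
from h import *
togo(.4925,.299,.193,150.4)
f=vision.grab_frame('side');cv2.imwrite('pics/g.png',cv2.resize(f['image'][90:210,200:360],(800,600)))"
```

```text
clock: 3.05
position: [0.4913, 0.2995, 0.1922]
tool_rot: [-3.141, -0.0, 2.626]
force: [0.7, -0.3, 0.2]
grip_width: 0.0854
finger_force: 0.0
t 3.05 pos [0.4913 0.2995 0.1922] rpy [-3.1406e+00 -4.0000e-04  2.6258e+00] go cm [-0.13  0.02 -0.08] turn [-0.001  -0.0004  0.0008] w 0.0854 F [ 0.7 -0.3  0.2] q7 0.48
```

View pics/g.png

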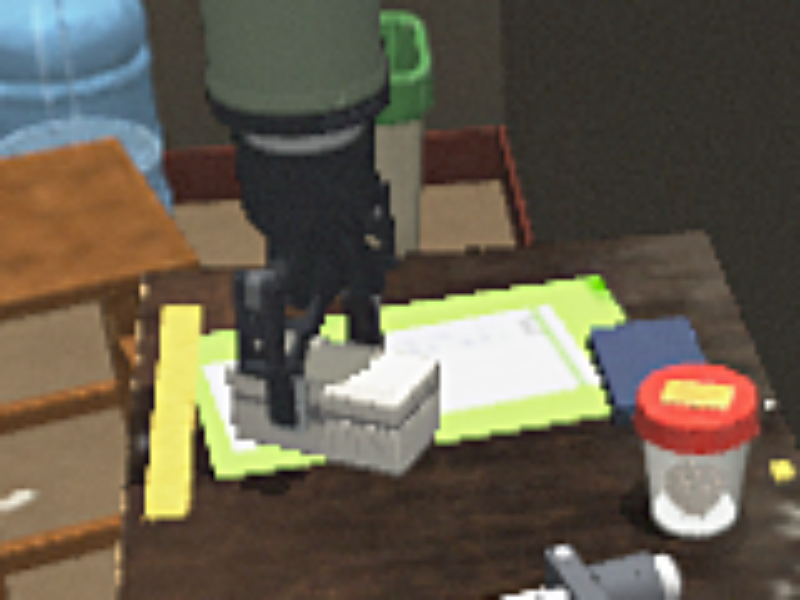

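The fingers straddle the box, with the near tip at crop (290,420) about mid-height on its face. Closing now.

```bash
python3 -m creep '[[[0,0,0,0,0,0,0],[-0.3,0,0,0,0,0,0],[-0.6,0,0,0,0,0,0],[-1,0,0,0,0,0,0],[-1,0,0,0,0,0,0],[-1,0,0,0,0,0,0]]]' 35
python3 -c "
from h import *
togo(.4925,.299,.193,150.4)
f=vision.grab_frame('side');cv2.imwrite('pics/g2.png',cv2.resize(f['image'][120:200,220:320],(800,600)))"
```

```text
clock: 3.85
position: [0.4916, 0.2998, 0.1935]
tool_rot: [3.14, 0.0, 2.626]
force: [-1.2, -0.2, 6.4]
grip_width: 0.0555
finger_force: 36.9
t 3.85 pos [0.4916 0.2998 0.1935] rpy [3.1404e+00 4.0000e-04 2.6257e+00] go cm [-0.12 -0.03  0.05] turn [0.0011 0.0004 0.0007] w 0.0555 F [-1.2 -0.2  6.4] q7 0.48
```

View pics/g2.png

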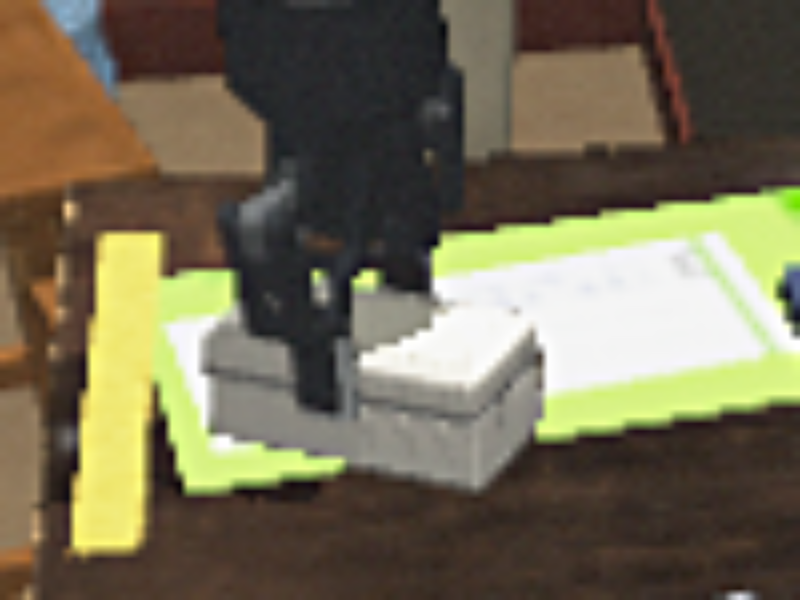

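```bash
python3 -m creep '[[[-1,0,0,-2,0,0,0],[-1,0,0,-4,0,0,0],[-1,0,0,-4,0,0,0],[-1,0,0,0,0,0,-0.155],[-1,0,0,0,0,0,-0.155],[-1,0,0,0,0,0,-0.155],[-1,0,0,0,0,0,-0.155],[-1,0,0,0,0,0,-0.155],[-1,0,0,0,0,0,0]]]'
python3 -c "
from h import *
togo(.5182,.0213,.2135,194.8)"
```

```text
clock: 5.03
position: [0.4916, 0.2993, 0.2939]
tool_rot: [3.141, 0.001, -2.884]
force: [0.5, -0.7, -1.7]
grip_width: 0.0551
finger_force: 38.4
t 5.025 pos [0.4916 0.2993 0.2939] rpy [ 3.1414e+00  1.0000e-03 -2.8837e+00] go cm [  4.52 -27.56   8.03] turn [ 0.0002  0.001  -0.0004] w 0.0551 F [ 0.5 -0.7 -1.7] q7 1.09
```

```bash
python3 -m creep '[[[-1,0.5,-3,0,0,0,0],[-1,0.5,-3.5,0,0,0,0],[-1,0.5,-3.5,0,0,0,0],[-1,0.5,-3.5,0,0,0,0],[-1,0.5,-3.5,0,0,0,0],[-1,0.5,-3.5,0,0,0,0],[-1,0.5,-3.5,0,0,0,0],[-1,0.5,-2.5,0,0,0,0],[-1,0.5,-1.1,2,0,0,0],[-1,0,0,3,0,0,0],[-1,0,0,1,0,0,0],[-1,0,0,0,0,0,0]]]'
python3 -c "
from h import *
togo(.5182,.0213,.2035,194.8)
f=vision.grab_frame('side');cv2.imwrite('pics/p.png',cv2.resize(f['image'][160:265,220:360],(800,600)))"
```

```text
clock: 6.52
position: [0.5187, 0.0215, 0.2329]
tool_rot: [-3.141, -0.001, -2.884]
force: [-0.3, 0.1, -1.1]
grip_width: 0.0553
finger_force: 38.3
t 6.525 pos [0.5187 0.0215 0.2329] rpy [-3.1414e+00 -5.0000e-04 -2.8838e+00] go cm [ 0.05 -0.01  2.94] turn [-0.0002 -0.0005 -0.0005] w 0.0553 F [-0.3  0.1 -1.1] q7 1.55
```

View pics/p.png

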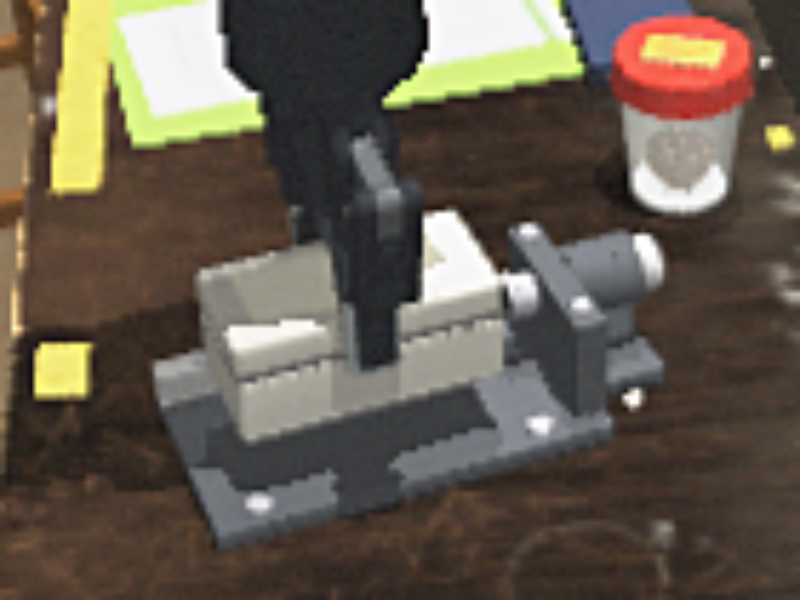

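The box is level over the bed, with its right end at crop (500,330), clear of the plunger at (520,290). Lower to contact.

```bash
python3 -m creep '[[[-1,0,0,1,0,0,0],[-1,0,0,1,0,0,0],[-1,0,0,0.5,0,0,0],[-1,0,0,0.2,0,0,0],[-1,0,0,0,0,0,0]]]'; python3 -m creep '[[[-1,0,0,0.15,0,0,0],[-1,0,0,0,0,0,0]]]';  python3 -m creep '[[[-1,0,0,0.1,0,0,0],[-1,0,0,0,0,0,0]]]'
```

```text
clock: 7.2
position: [0.5186, 0.0213, 0.2056]
tool_rot: [-3.142, -0.0, -2.882]
force: [-0.9, -0.2, -0.5]
grip_width: 0.0553
finger_force: 38.4
clock: 7.45
position: [0.5187, 0.0213, 0.2043]
tool_rot: [-3.142, 0.0, -2.882]
force: [0.3, -0.5, -0.9]
grip_width: 0.0554
finger_force: 38.4
clock: 7.7
position: [0.5187, 0.0213, 0.2035]
tool_rot: [-3.141, 0.0, -2.882]
force: [-1.8, -1.2, 6.6]
grip_width: 0.0553
finger_force: 39.4
```

```bash
python3 -m creep '[[[-1,0,0.4,0,0,0,0],[-1,0,0.4,0,0,0,0],[-1,0,0.2,0,0,0,0],[-1,0,0,0,0,0,0]]]'; for i in 1 ; do python3 -m creep '[[[-1,0,0.1,0,0,0,0],[-1,0,0,0,0,0,0]]]'; done;  python3 -m creep '[[[-1,0,0.1,0,0,0,0],[-1,0,0,0,0,0,0]]]'; python3 -m creep '[[[-1,0,0.1,0,0,0,0],[-1,0,0,0,0,0,0]]]'
```

```text
clock: 8.2
position: [0.5163, 0.031, 0.2035]
tool_rot: [-3.141, 0.001, -2.882]
force: [0.9, -2.3, 5.4]
grip_width: 0.0554
finger_force: 39.2
clock: 8.45
position: [0.5161, 0.0317, 0.2035]
tool_rot: [-3.141, 0.001, -2.883]
force: [0.2, -2.4, 5.5]
grip_width: 0.0556
finger_force: 39.3
clock: 8.7
position: [0.5159, 0.0327, 0.2035]
tool_rot: [-3.141, 0.001, -2.883]
force: [0.9, -2.9, 5.3]
grip_width: 0.0558
finger_force: 39.3
clock: 8.95
position: [0.5156, 0.0337, 0.2036]
tool_rot: [-3.141, 0.001, -2.883]
force: [1.3, -3.5, 6.5]
grip_width: 0.0557
finger_force: 39.3
```

```bash
python3 -m creep '[[[-1,0,0.1,0,0,0,0],[-1,0,0,0,0,0,0]]]'; python3 -m creep '[[[-1,0,0.1,0,0,0,0],[-1,0,0,0,0,0,0]]]';  python3 -m creep '[[[-1,0,0.1,0,0,0,0],[-1,0,0,0,0,0,0]]]'; python3 -c "
from h import *
s=bot.observe();print(s['moment'],s['position'],s['tool_rot'])"
```

```text
clock: 9.2
position: [0.5153, 0.0346, 0.2036]
tool_rot: [-3.141, 0.001, -2.883]
force: [0.4, -2.7, 6.4]
grip_width: 0.0553
finger_force: 39.3
clock: 9.45
position: [0.5151, 0.0356, 0.2035]
tool_rot: [-3.141, 0.001, -2.883]
force: [1.5, -3.0, 5.7]
grip_width: 0.0556
finger_force: 39.3
clock: 9.7
position: [0.5149, 0.0364, 0.2036]
tool_rot: [-3.141, 0.001, -2.883]
force: [1.0, -4.9, 5.4]
grip_width: 0.0553
finger_force: 39.2
[-0.82153262 -0.23662898  0.16134674] [0.51487592 0.03640857 0.20356288] [-3.14085310e+00  9.73079135e-04 -2.88264721e+00]
```

```bash
python3 -m creep '[[[-1,0,0.1,0,0,0,0],[-1,0,0,0,0,0,0]]]'; python3 -c "
from h import *
s=bot.observe();print(s['moment'],s['position'],s['tool_rot'])"; python3 -m creep '[[[-1,0,0.1,0,0,0,0],[-1,0,0,0,0,0,0]]]'; python3 -c "
from h import *
s=bot.observe();print(s['moment'],s['position'],s['tool_rot'])
f=vision.grab_frame('top');cv2.imwrite('pics/f.png',cv2.resize(f['image'][180:270,300:400],(800,600)))"
```

```text
clock: 9.95
position: [0.5148, 0.0366, 0.2036]
tool_rot: [-3.14, 0.001, -2.883]
force: [3.5, -10.3, 5.3]
grip_width: 0.055
finger_force: 39.2
[-2.21131705 -0.64014264  0.41625664] [0.51480333 0.03664545 0.20359912] [-3.13987925e+00  1.10057003e-03 -2.88307974e+00]
clock: 10.2
position: [0.5148, 0.0369, 0.2036]
tool_rot: [-3.139, 0.001, -2.884]
force: [4.6, -15.5, 4.1]
grip_width: 0.0551
finger_force: 39.3
[-3.42390959 -1.12131587  0.61642925] [0.51475067 0.03686127 0.20363539] [-3.13890973e+00  1.25535477e-03 -2.88357737e+00]
```

View pics/f.png

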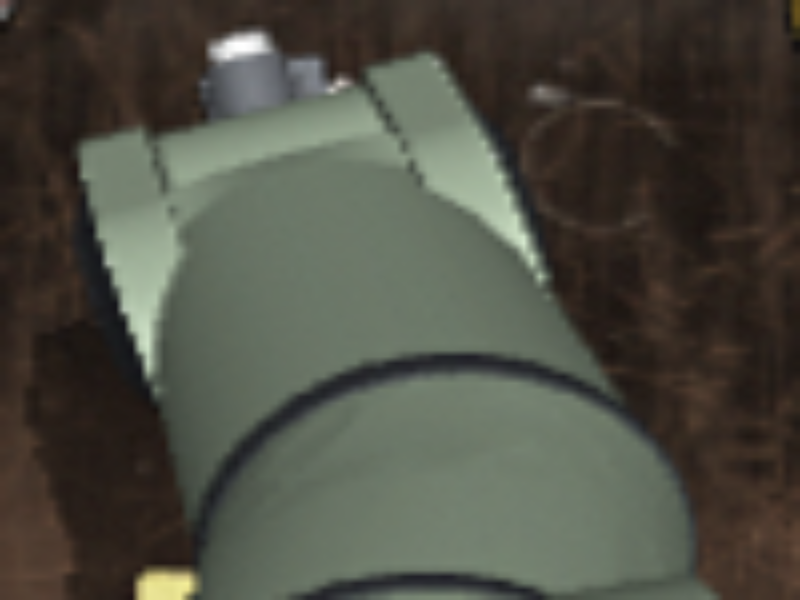

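The top view is hidden by the wrist, so I'm relying on force. The fence contact began at TCP y of about 0.0365, and the moment (about +0.5 N m) says the trailing end touches first. Turning slightly.

```bash
cat > m.py <<'E'
from h import *
s=bot.observe(); R=Ro.from_euler("z",-14.8,degrees=True); F=R.apply(s['force']); M=R.apply(s['moment']); p=R.apply(s['position']-[.5295,.0305,0])
print("t",s['clock'],"F'",F.round(1),"M'",M.round(2),"p' mm",(p*1000).round(1),"yaw",np.degrees(s['tool_rot'][2]%(2*np.pi)).round(2),"roll/pitch",s['tool_rot'][:2].round(4),"w",s['grip_width'].round(4))
E
python3 -m creep '[[[-1,0,0,0,0,0,-0.006],[-1,0,0,0,0,0,0]]]' >/dev/null; python3 m.py;python3 -m creep '[[[-1,0,0,0,0,0,-0.006],[-1,0,0,0,0,0,0]]]' >/dev/null; python3 m.py
```

```text
Traceback (most recent call last):
  File "m.py", line 3, in <module>
    print("t",s['clock'],"F'",F.round(1),"M'",M.round(2),"p' mm",(p*1000).round(1),"yaw",np.degrees(s['tool_rot'][2]%(2*np.pi)).round(2),"roll/pitch",s['tool_rot'][:2].round(4),"w",s['grip_width'].round(4))
                                                                                                                                                                                     ^^^^^^^^^^^^^^^^^^^^^
AttributeError: 'float' object has no attribute 'round'
Traceback (most recent call last):
  File "m.py", line 3, in <module>
    print("t",s['clock'],"F'",F.round(1),"M'",M.round(2),"p' mm",(p*1000).round(1),"yaw",np.degrees(s['tool_rot'][2]%(2*np.pi)).round(2),"roll/pitch",s['tool_rot'][:2].round(4),"w",s['grip_width'].round(4))
                                                                                                                                                                                     ^^^^^^^^^^^^^^^^^^^^^
AttributeError: 'float' object has no attribute 'round'
```

```bash
sed -i "s/s\['grip_width'\].round(4)/round(s['grip_width'],4)/" m.py; python3 m.py;python3 -m creep '[[[-1,0,0,0,0,0,0],[-1,0,0,0,0,0,0]]]' >/dev/null; python3 m.py
```

```text
t 10.75 F' [  1.2 -16.6   2.9] M' [-3.55 -0.42 -0.83] p' mm [-12.6   9.7 203.6] yaw 195.34 roll/pitch [-3.1392e+00  1.5000e-03] w 0.0557
t 11.0 F' [  2.9 -14.8   3.2] M' [-3.58 -0.43 -0.82] p' mm [-12.5   9.7 203.6] yaw 195.34 roll/pitch [-3.1392e+00  1.5000e-03] w 0.0554
```

```bash
python3 -m creep '[[[-1,0,0,0,0,0,0.0055],[-1,0,-0.1,0,0,0,0],[-1,0,0,0,0,0,0]]]' >/dev/null; python3 m.py; python3 -c "
from h import *
f=vision.grab_frame('side');cv2.imwrite('pics/s2.png',cv2.resize(f['image'][180:265,235:348],(800,600),interpolation=cv2.INTER_CUBIC))"
```

```text
t 11.375 F' [ 1.2 -9.   4.4] M' [-2.04 -0.23 -0.47] p' mm [-12.6   9.6 203.6] yaw 195.1 roll/pitch [-3.1402e+00  1.2000e-03] w 0.0554
```

View pics/s2.png

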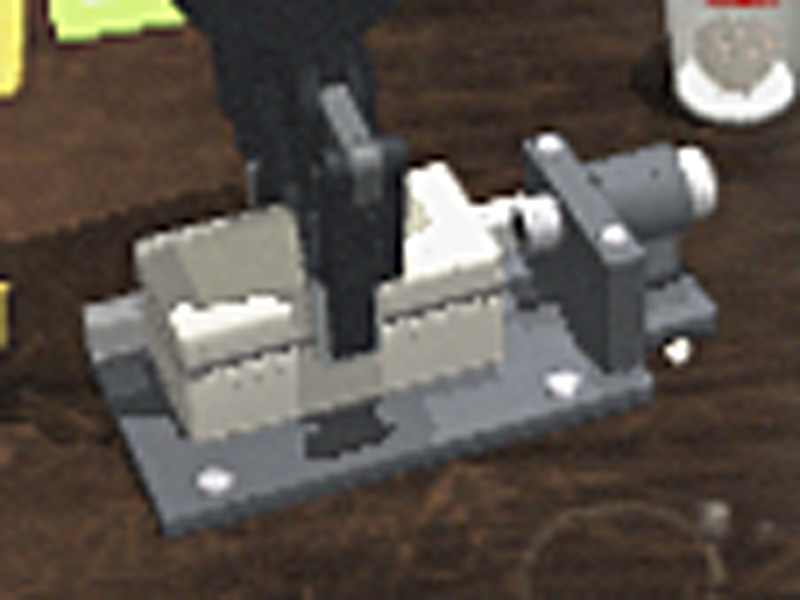

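The box is flush along the fence, and its front end (crop 500,270) is clear of the plunger tip at (520,220). Pushing along the fence.

```bash
python3 -m creep '[[[-1,-0.3,0,0,0,0,0.0027],[-1,-0.4,0,0,0,0,0],[-1,-0.4,0,0,0,0,0],[-1,0,0,0,0,0,0]]]' >/dev/null; python3 m.py; python3 -m creep '[[[-1,-0.3,0,0,0,0,0],[-1,-0.3,0,0,0,0,0],[-1,0,0,0,0,0,0]]]' >/dev/null; python3 m.py; python3 -m creep '[[[-1,-0.3,0,0,0,0,0],[-1,-0.2,0,0,0,0,0],[-1,0,0,0,0,0,0]]]' >/dev/null; python3 m.py
```

```text
t 11.925 F' [-12.1  -8.6  19.6] M' [-1.58  2.41 -0.04] p' mm [ -3.    9.7 203.5] yaw 194.98 roll/pitch [-3.14e+00 -3.00e-03] w 0.0557
t 12.3 F' [-13.8  -8.8  19.8] M' [-1.54  2.59  0.01] p' mm [  3.    9.7 203.5] yaw 194.98 roll/pitch [-3.14   -0.0032] w 0.0553
t 12.675 F' [-20.2  -8.   25.1] M' [-1.39  3.86 -0.09] p' mm [  7.2   9.7 203.5] yaw 194.96 roll/pitch [-3.1399 -0.0051] w 0.0553
```

```bash
python3 -m creep '[[[-1,0,0,-0.1,0,0,0],[-1,0,0,0,0,0,0]]]' >/dev/null; python3 m.py; python3 -m creep '[[[-1,0,0,-0.1,0,0,0],[-1,0,0,0,0,0,0]]]' >/dev/null; python3 m.py; python3 -c "
from h import *
f=vision.grab_frame('side');cv2.imwrite('pics/s3.png',cv2.resize(f['image'][180:265,235:348],(800,600),interpolation=cv2.INTER_CUBIC))"
```

```text
t 12.925 F' [-8.4 -9.3  1.4] M' [-2.07  1.77 -0.22] p' mm [  7.7   9.7 203.8] yaw 194.97 roll/pitch [-3.1401 -0.0038] w 0.0558
t 13.175 F' [ -6.3 -10.4  -3.6] M' [-2.22  1.45 -0.23] p' mm [  7.9   9.7 204.6] yaw 194.97 roll/pitch [-3.1401 -0.0035] w 0.0553
```

View pics/s3.png

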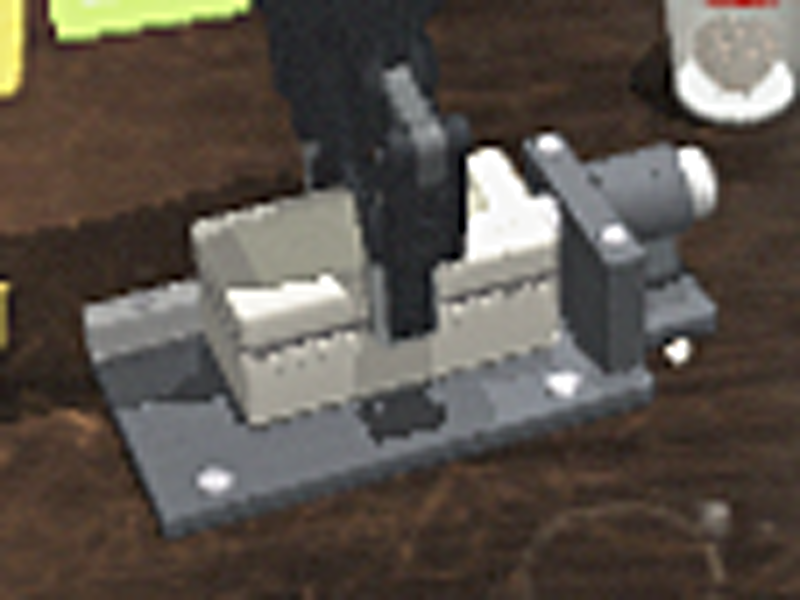

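The box front is now past the plunger tip and close to the stop face, with a small gap at crop x of about 560. Continue in small steps.

```bash
python3 -m creep '[[[-1,-0.2,0,0.05,0,0,0],[-1,-0.2,0,0,0,0,0],[-1,0,0,0,0,0,0]]]' >/dev/null; python3 m.py; python3 -m creep '[[[-1,-0.1,0,0,0,0,0],[-1,-0.1,0,0,0,0,0],[-1,0,0,0,0,0,0]]]' >/dev/null; python3 m.py; python3 -m creep '[[[-1,-0.1,0,0,0,0,0],[-1,0,0,0,0,0,0]]]' >/dev/null; python3 m.py
```

```text
t 13.6 F' [-9.4 -8.6  0.5] M' [-2.13  1.79 -0.22] p' mm [ 11.7   9.7 204.2] yaw 194.97 roll/pitch [-3.14   -0.0041] w 0.0555
t 13.975 F' [-11.1  -9.2   0.7] M' [-2.07  2.13 -0.27] p' mm [ 13.5   9.7 204.1] yaw 194.97 roll/pitch [-3.14   -0.0047] w 0.0553
t 14.225 F' [-10.9  -9.7   1.5] M' [-2.05  2.21 -0.2 ] p' mm [ 14.5   9.7 204.1] yaw 194.97 roll/pitch [-3.14   -0.0048] w 0.0556
```

```bash
python3 -m creep '[[[-1,-0.1,0,0,0,0,0],[-1,0,0,0,0,0,0]]]' >/dev/null; python3 m.py; python3 -m creep '[[[-1,-0.1,0,0,0,0,0],[-1,0,0,0,0,0,0]]]' >/dev/null; python3 m.py; python3 -m creep '[[[-1,-0.1,0,0,0,0,0],[-1,0,0,0,0,0,0]]]' >/dev/null; python3 m.py
```

```text
t 14.475 F' [-11.5  -9.1   1.8] M' [-2.05  2.31 -0.22] p' mm [ 15.4   9.7 204.1] yaw 194.97 roll/pitch [-3.1401 -0.005 ] w 0.0553
t 14.725 F' [-12.1  -8.1   2.3] M' [-2.09  2.41 -0.2 ] p' mm [ 16.4   9.7 204.1] yaw 194.97 roll/pitch [-3.14   -0.0051] w 0.0556
t 14.975 F' [-16.5  -8.3   4. ] M' [-1.96  3.07 -0.24] p' mm [ 16.8   9.7 204. ] yaw 194.96 roll/pitch [-3.1401 -0.0066] w 0.0551
```

Stop contact at 16.8 mm: the force jumped. One more small push, then hold.

```bash
python3 -m creep '[[[-1,-0.1,0,0,0,0,0],[-1,0,0,0,0,0,0]]]' >/dev/null; python3 m.py; python3 -m creep '[[[-1,0,0,0,0,0,0],[-1,0,0,0,0,0,0],[-1,0,0,0,0,0,0],[-1,0,0,0,0,0,0],[-1,0,0,0,0,0,0],[-1,0,0,0,0,0,0],[-1,0,0,0,0,0,0],[-1,0,0,0,0,0,0],[-1,0,0,0,0,0,0],[-1,0,0,0,0,0,0],[-1,0,0,0,0,0,0],[-1,0,0,0,0,0,0]]]' >/dev/null; python3 m.py;  python3 -m creep '[[[-1,0,0,0,0,0,0],[-1,0,0,0,0,0,0],[-1,0,0,0,0,0,0],[-1,0,0,0,0,0,0],[-1,0,0,0,0,0,0],[-1,0,0,0,0,0,0],[-1,0,0,0,0,0,0],[-1,0,0,0,0,0,0],[-1,0,0,0,0,0,0],[-1,0,0,0,0,0,0],[-1,0,0,0,0,0,0],[-1,0,0,0,0,0,0]]]' >/dev/null; python3 m.py; python3 -c "
from h import *
f=vision.grab_frame('side');cv2.imwrite('pics/s4.png',cv2.resize(f['image'][180:265,235:348],(800,600),interpolation=cv2.INTER_CUBIC))"
```

```text
t 15.225 F' [-23.   -7.7  10.8] M' [-1.86  4.23 -0.31] p' mm [ 17.2   9.7 203.9] yaw 194.95 roll/pitch [-3.1401 -0.0086] w 0.0551
t 16.725 F' [-22.5  -7.4   9.5] M' [-1.88  4.2  -0.33] p' mm [ 17.2   9.7 203.9] yaw 194.95 roll/pitch [-3.1401 -0.0085] w 0.055
t 18.225 F' [-23.2  -8.   10.1] M' [-1.84  4.18 -0.39] p' mm [ 17.1   9.7 203.9] yaw 194.95 roll/pitch [-3.1401 -0.0085] w 0.0554
```

View pics/s4.png

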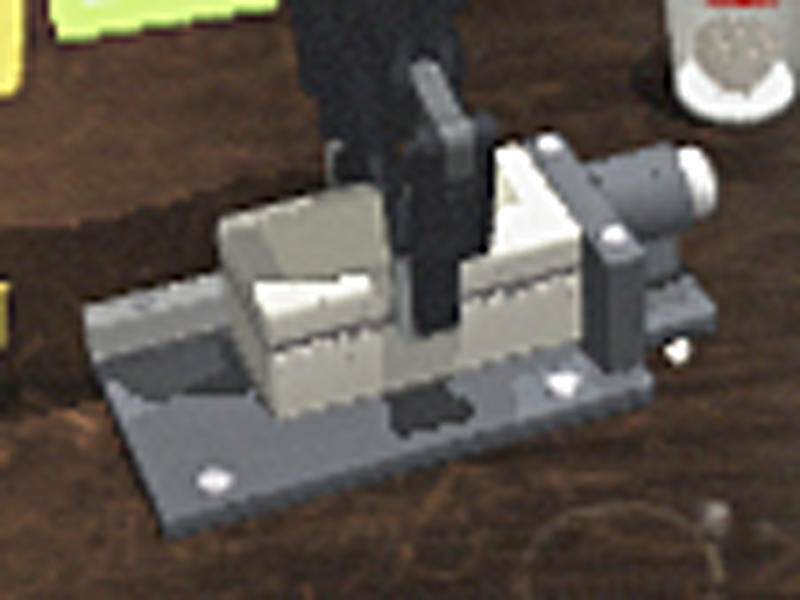

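Box is flush with the stop (crop 583,290) and flat on the bed, and it was held for 3 s at a steady 23 N. Back off still gripped, then lift.

```bash
python3 -m creep '[[[-1,0.5,-0.15,0,0,0,0],[-1,0.8,-0.1,0,0,0,0],[-1,1,-0.1,0,0,0,0],[-1,0.7,0,0,0,0,0],[-1,0,-0.2,-2,0,0,0],[-1,0,0,-3,0,0,0],[-1,0,0,-2,0,0,0],[-1,0,0,0,0,0,0.16],[-1,0,0,0,0,0,0]]]'
python3 -c "
from h import *
togo(.497,-.2395,.1975,185.8)"
```

```text
clock: 19.4
position: [0.5186, 0.0333, 0.275]
tool_rot: [-3.141, 0.001, -3.038]
force: [-0.3, -0.3, -1.5]
grip_width: 0.0555
finger_force: 39.6
t 19.4 pos [0.5186 0.0333 0.275 ] rpy [-3.1413e+00  8.0000e-04 -3.0379e+00] go cm [  4.97 -26.91   7.75] turn [-0.0003  0.0008  0.0024] w 0.0555 F [-0.3 -0.3 -1.5] q7 1.43
```

```bash
python3 -m creep '[[[-1,0.5,-2,0,0,0,0],[-1,0.5,-3,0,0,0,0],[-1,0.5,-3,0,0,0,0],[-1,0.5,-3,0,0,0,0],[-1,0.5,-3,0,0,0,0],[-1,0.5,-3,0,0,0,0],[-1,0.5,-3,0,0,0,0],[-1,0.5,-3,0,0,0,0],[-1,0.5,-2.5,0,0,0,0],[-1,0.5,-1.4,0,0,0,0],[-1,0,0,2,0,0,0],[-1,0,0,0,0,0,0]]]' >/dev/null
python3 -c "
from h import *
togo(.497,-.2395,.1975,185.8)"
python3 -m creep '[[[-1,0,0,2,0,0,0],[-1,0,0,2,0,0,0],[-1,0,0,1,0,0,0],[-1,0,0,0.5,0,0,0],[-1,0,0,0,0,0,0]]]'; python3 -m creep '[[[-1,0,0,0.2,0,0,0],[-1,0,0,0,0,0,0]]]'
```

```text
t 20.9 pos [ 0.4961 -0.239   0.2537] rpy [ 3.1402e+00 -2.0000e-03 -3.0365e+00] go cm [-0.09 -0.07  5.62] turn [ 0.0014 -0.002   0.0038] w 0.0554 F [ 0.3  0.1 -1.4] q7 1.94
clock: 21.52
position: [0.4966, -0.2395, 0.2]
tool_rot: [-3.142, 0.0, -3.038]
force: [-0.1, 0.8, -1.8]
grip_width: 0.0553
finger_force: 39.6
clock: 21.78
position: [0.4966, -0.2396, 0.198]
tool_rot: [-3.141, 0.0, -3.039]
force: [0.7, 0.4, -1.7]
grip_width: 0.0551
finger_force: 39.6
```

```bash
python3 -m creep '[[[-1,0,0,0.1,0,0,0],[-1,0,0,0,0,0,0]]]'; python3 -c "
from h import *
f=vision.grab_frame('side');cv2.imwrite('pics/tr.png',cv2.resize(f['image'][250:380,210:360],(800,600),interpolation=cv2.INTER_CUBIC))"
```

```text
clock: 22.02
position: [0.4966, -0.2396, 0.1975]
tool_rot: [-3.141, 0.0, -3.039]
force: [-3.8, 3.0, 14.2]
grip_width: 0.0552
finger_force: 41.4
```

View pics/tr.png

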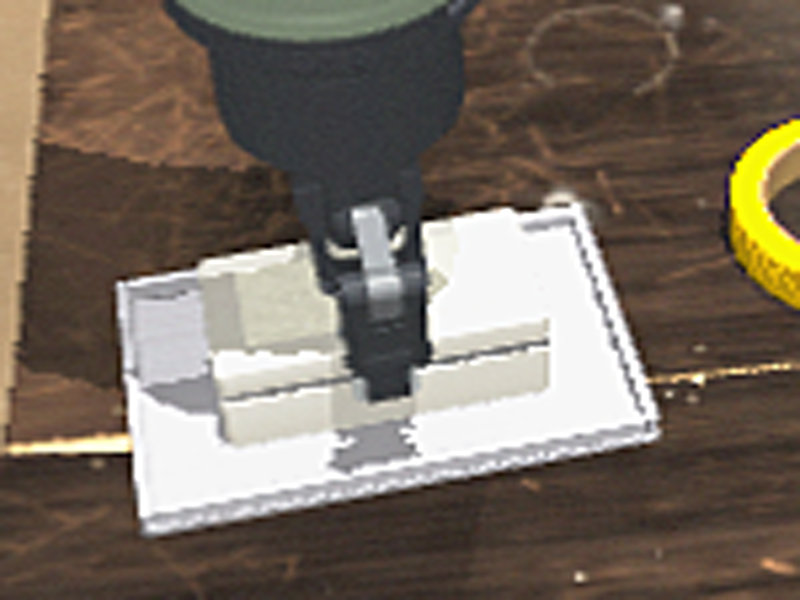

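The box is central in the tray and resting on its floor. Release and retreat straight up.

```bash
python3 -m creep '[[[-1,0,0,-0.05,0,0,0],[-0.2,0,0,0,0,0,0],[0.3,0,0,0,0,0,0],[1,0,0,0,0,0,0],[1,0,0,0,0,0,0],[1,0,0,0,0,0,0],[1,0,0,0,0,0,0]]]'; python3 -m creep '[[[1,0,0,-1,0,0,0],[1,0,0,-3,0,0,0],[1,0,0,-4,0,0,0],[1,0,0,-4,0,0,0],[1,0,0,-4,0,0,0],[1,0,0,0,0,0,0],[1,0,0,0,0,0,0]]]'
python3 - <<'E'
from h import *
f=vision.grab_frame("side")
print("box",rectm(f,(225,340,280,370),90,.052,zr=(.045,.08))[0])
c=cloud(f);m=(c[...,2]>.04)&(c[...,2]<.08)&(c[...,0]>.4)&(c[...,0]<.6)&(c[...,1]<-.18)&(c[...,1]>-.3); p=c[m]
print(m.sum(),np.percentile(p,[3,50,97],axis=0).round(4)); A=np.c_[p[:,:2],np.ones(len(p))]; q=p[:,2]>.047
print("plane",np.linalg.lstsq(A[q],p[q,2],rcond=None)[0].round(3))
E
```

```text
clock: 22.95
position: [0.4965, -0.2395, 0.1972]
tool_rot: [3.142, -0.0, -3.039]
force: [0.3, -0.0, 0.2]
grip_width: 0.0852
finger_force: 0.0
clock: 23.82
position: [0.4963, -0.2395, 0.3571]
tool_rot: [3.142, -0.0, -3.039]
force: [-1.0, -0.6, -0.2]
grip_width: 0.0855
finger_force: 0.0
box ((496.766357421875, -244.08535766601562), (108.98787689208984, 60.71923065185547), 5.639817237854004)
1805 [[ 0.4458 -0.2715  0.0422]
 [ 0.4956 -0.2473  0.0515]
 [ 0.5479 -0.2147  0.0536]]
plane [-0.002  0.019  0.057]
```

The box lies flat in the tray with its top at 52 mm. Handing in.

```bash
python3 -c "
from workcell import bot
print(bot.job_done())"
```

```text
the job is handed in; nothing more can be done
None
```

I handed the job in with about 24 s used: the box was set flush to the fence, held pressed against the stop for about 3 s, and released flat inside the tray; no verdict was shown.

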